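# Build up the coupling stack on the torque bench arbor

### The job

Build the coupling on the upright arbor with the square foot: the square plate goes on first, then the plain spacer ring, then the toothed sprocket (it waits on the round-footed post), and last the cap, open end down. Lower each part over the arbor until it rests flat on the one below and only then let go, do not drop it. Leave the spanner, the small socket and the oil bottle where they are.

Things in the scene. Friction and masses are not known exactly. Their poses are not given: they have to be found in the camera images.
- arbor: target: fixed upright arbor on a SQUARE aluminium foot, 84 x 84 mm and 12 mm thick. Steel post 14 mm in diameter in its middle, straight up to 58 mm above the table, then tapering to 6 mm at its tip, 74 mm above the table. Origin: centre of the foot's underside, at table level; z up along the post
- store: storage post, fixed: a post of exactly the same sizes but on a ROUND aluminium foot, 84 mm in diameter and 12 mm thick. At the start the sprocket lies on its foot, around its post. Origin: centre of the foot's underside, at table level; z up
- plate: loose SQUARE steel plate, 50 x 50 x 16 mm, 0.2 kg, with a 24 mm through hole in its middle, lying flat on the table. Origin: centre of its underside; x and y along its sides, z up. In the finished stack its underside is 12 mm above the table
- spacer: loose plain steel ring, 42 mm outside, 24 mm bore, 16 mm high, lying flat on the table. Origin: centre of its underside, z up. In the finished stack its underside is 28 mm above the table
- sprocket: loose dark steel sprocket, a ring 46 mm in diameter with 16 real teeth, 54 mm over the tips (pick it across the teeth), 24 mm bore, 16 mm high, lying flat around the storage post. Origin: centre of its underside (12 mm above the table at the start), z up; one tooth points along x. In the finished stack its underside is 44 mm above the table
- cap: loose round steel cap with ribbed sides, 36 mm in diameter, 30 mm high plus a 5 mm dome on its closed top; open below with a blind bore 24 mm wide and 21 mm deep. It stands open end down on the table. Origin: centre of its underside, z up. In the finished stack its underside is 60 mm above the table
- ratchet: bystander, to be left alone: loose spanner about 150 mm long lying flat on the table; origin in its middle, x along it
- socket: bystander, to be left alone: small stepped steel socket, 26 mm in diameter, 42 mm high, standing upright; origin: centre of its underside
- oil: bystander, to be left alone: small oil bottle, 38 mm in diameter, 75 mm high, red cap, standing upright; origin: centre of its underside
Not all that is in view belongs to the job. What is shaped like the arbor but blue or yellow is not meant. What is shaped like the plate but purple is not meant.

How it is judged:
On the way, in this order (a step that is already met when the one before it is completed fails the run):
1. the square plate lies flat on the square foot, released (z of plate in the frame of arbor between 0.008 and 0.016 m and horizontal distance between plate and arbor below 0.008 m and angle between plate's own z axis and vertical below 0.12 rad and linear speed of plate below 0.02 m/s and contact force between the fingers and plate below 0.3 N), for 0.2 s.
2. the spacer ring lies on the plate, released (z of spacer in the frame of arbor between 0.024 and 0.032 m and horizontal distance between spacer and arbor below 0.008 m and angle between spacer's own z axis and vertical below 0.12 rad and linear speed of spacer below 0.02 m/s and contact force between the fingers and spacer below 0.3 N), for 0.2 s.
3. the sprocket lies on the spacer ring, released (z of sprocket in the frame of arbor between 0.04 and 0.048 m and horizontal distance between sprocket and arbor below 0.008 m and angle between sprocket's own z axis and vertical below 0.12 rad and linear speed of sprocket below 0.02 m/s and contact force between the fingers and sprocket below 0.3 N), for 0.2 s.
4. the cap sits on the sprocket over the arbor's tip, released (z of cap in the frame of arbor between 0.056 and 0.064 m and horizontal distance between cap and arbor below 0.008 m and angle between cap's own z axis and vertical below 0.12 rad and linear speed of cap below 0.02 m/s and contact force between the fingers and cap below 0.3 N), for 0.2 s.
At the end, for the whole second after the job is handed in: on the square-footed arbor, from below: plate, spacer ring, sprocket, cap; each within 8 mm of the arbor's axis, within 4 mm of its height in the stack (underside 12, 28, 44 and 60 mm above the table), level within 0.12 rad, released and at rest (all of step 1 and all of step 2 and all of step 3 and all of step 4); the robot touches nothing.
It fails at once if a part is dropped (falls faster than 0.65 m/s out of the fingers, a fall of about 20 mm) ((linear speed of plate above 0.65 m/s and contact force between the fingers and plate below 0.3 N) or (linear speed of spacer above 0.65 m/s and contact force between the fingers and spacer below 0.3 N) or (linear speed of sprocket above 0.65 m/s and contact force between the fingers and sprocket below 0.3 N) or (linear speed of cap above 0.65 m/s and contact force between the fingers and cap below 0.3 N)).
It fails at once if the spanner, the socket or the oil bottle is pushed more than 25 mm from its place (distance of any of ratchet, socket, oil from where it was at the start of the episode above 0.025 m).
It fails at once if the socket or the oil bottle is tipped over (angle between any of socket, oil's own z axis and vertical above 0.6 rad).
It also fails if it takes over 109 s, if anything falls off the work surface, if the arm or the gripper's body presses on something with over 40 N, if the wrist force passes 120 N, or if a joint passes its speed limit or range.

### The arm

A 6-joint arm with a two-finger parallel gripper is mounted at the origin on the work surface. World frame = base frame: x ahead of the robot, y to its left, z up, the work surface at z = 0. Lengths are in m, angles in rad, forces in N, time in s.
With the tool pointing down it reaches from about 0.35 to 0.975 m from the base axis. Payload 4.9 kg.
Tool frame: the origin (TCP) lies midway between the tips of the shut fingers; the grasp point (between the pads) lies 19 mm behind it; z points along the fingers, y is the line along which they close (so a half turn about z gives the same grasp; the last joint's range is limited). The gripper opens to 85 mm and grips with 20 to 120 N. Pads are 22 mm wide; open, the fingers measure 114 mm over their backs; the gripper's body (76 mm by 85 mm) begins 54 mm behind the grasp point. The pads swing forward as they close: fully open they stand 13 mm farther back than shut.
Start: joints at [1.054, 0.053, 1.613, -0, 1.476, -0.119], TCP at [0.242, 0.576, 0.231] pointing down, gripper open.
Joint ranges: [-3.01, 3.01], [-1.01, 2.22], [0.06, 2.58], [-1.02, 4.17], [0.09, 2.62], [-3.14, 3.14]. Speed limits (rad/s): [2.57, 2.57, 3.14, 3.14, 3.14, 3.14].

### API

Orientations are given as [roll, pitch, yaw] about the fixed x, y, z axes, in that order (R = Rz(yaw) Ry(pitch) Rx(roll)).
In Python, from bench import arm, eyes, ticket gives the robot as it stands.
- The arm moves only by the tool arm_command, never from a script. Its argument "rows" is a list of rows, each a list of 3 entries, a list of its own where there are three numbers: the finger opening in m, from 0 to 0.0854, then the shift along the tool's x, y, z in m, then the turn about the tool's z in degrees. In form: [[hand, [dx, dy, dz], twist], ...]. A call has 1 to 12 rows; each row is the pose to reach, as a shift and turn from the pose commanded when the call began, along the tool's axes at that moment; what a row does not reach only later rows make up. A row lasts 1/8 s, in which the tool goes at most 62.5 mm and 10.7 degrees, less where a joint would pass 70% of its speed; a pose out of reach is approached as far as the arm can. A call with a gripper value outside its range is refused whole. The fingers move at their own pace and stop on an object; "newtons" is the grip in N (left out, the last holds). Time passes only in rows, so rows that repeat a pose let the fingers close. It gives the time, the measured TCP pose, the force, the opening and the grip force at its end, in the units of the state.
- arm.state(): the state, without advancing time (a new reading comes with each control period).
- eyes.get_image(name): name is "scene" or "top" or "wrist"; returns a dict with "img" (400x640x3 uint8, red, green, blue), "depth" (400x640 float32, m along the optical axis (not along the pixel's ray), 0 where there is no reading), "fov_y" (degrees; the focal length in pixels is half the picture's height over the tangent of half this angle, whatever the lens; pixels are square), "cx", "cy" (the principal point, pixels), "pose" (4x4, takes a point from camera to world coordinates). Camera axes: x right, y down, z forward; pixel columns grow to the right and rows downward; lengths in m; the calibration is good to about 2 mm. A picture is of the moment at which its call begins.
- ticket.hand_in(): hands the job in; it is judged then, once.
Trained networks look in a picture, given as the dict that the camera call returned (one of the last four; its "shot" number tells which), for a name from the list of things; names that differ only in an ending like _2 or _b are one class to them, and where a whole thing is asked for, a point or a joint stands for the part that bears it (a point fixed in the world has none). Each returns a list of dicts, best first, with "confidence" (0 to 1); they miss things now and then, are a little off and sometimes report something else, mostly with a low value. They report only what shows in the picture. A call takes as long as a camera call. They do not tell look-alikes from the thing itself.
- eyes.find_in(target, picture): "box" ([left, top, right, bottom] in pixels, round what is visible of it).
- eyes.place_of(target, picture): "location" ([row, column] in pixels: a listed point, or the origin of a listed thing).
The state is a dict: "time_s": time; "qpos": joint angles; "qvel": joint speeds; "effort": joint torques, N m; "tcp_pos": TCP position; "tool_rot": TCP orientation; "wrist_force": force on the tool from outside, world axes, zero at the start; "torque": the same for the moment, N m; "grip_width": finger opening in m; "grasp_force": force on a finger pad.
Only numpy, scipy, OpenCV 4.12 (cv2) and the standard library are available. Lean on these libraries where they do the work, as an engineer would, in place of code of your own. Each camera call takes 0.05 s, during which the arm holds its last target. There are 200 camera calls.

## Working session

There is one attempt and no reset: what is moved stays moved. The work goes in short steps, Python scripts to look and compute and a tool call to move; the robot and the scene stay as the last step left them, time stands still between calls to the robot, and variables do not carry over. Pictures are saved under pics/ and viewed, at most 14 in all, crops included, and the job is handed in when it is done.

Besides the shell and the picture viewer there is one more tool, called after "Call:" as name(argument=value, ...), one argument or row to a line, values as JSON. arm_command: Moves the arm, as the interface text tells. Its arguments: {"type":"object","properties":{"rows":{"type":"array"},"newtons":{"type":"number"}},"required":["rows"]}

```bash
mkdir -p pics; ls; cat > h.py <<'E'
import numpy as np,cv2
from bench import arm,eyes,ticket
def cam(d):
    f=200/np.tan(np.radians(d["fov_y"])/2); return f,d["cx"],d["cy"],np.array(d["pose"])
def onplane(d,u,v,z):
    f,cx,cy,P=cam(d); r=P[:3,:3]@np.array([(u-cx)/f,(v-cy)/f,1]); o=P[:3,3]
    return o+r*(z-o[2])/r[2]
def cloud(d):
    f,cx,cy,P=cam(d); D=d["depth"]; v,u=np.mgrid[:400,:640]
    p=np.stack([(u-cx)/f*D,(v-cy)/f*D,D],-1)@P[:3,:3].T+P[:3,3]; p[D==0]=np.nan; return p
def save(d,n,box=None,s=1):
    im=d["img"][...,::-1]
    if box: l,t,r,b=box; im=im[t:b,l:r]
    cv2.imwrite("pics/"+n,cv2.resize(im,None,fx=s,fy=s,interpolation=cv2.INTER_CUBIC))
E
python3 - <<'E'
from h import *
t=eyes.get_image("top"); save(t,"top.png",s=1.25)
print(t["pose"],t["fov_y"])
for n in "arbor store plate spacer sprocket cap ratchet socket oil".split():
    for r in eyes.place_of(n,t)[:4]:
        v,u=r["location"]; print(n,round(r["confidence"],2),[round(v),round(u)],onplane(t,u,v,0).round(3)[:2])
E
```

```text
pics
[[-0.01000781 -0.98829698  0.15221339  0.3442452 ]
 [-0.99989419  0.01149777  0.00891158 -0.04329806]
 [-0.01055741 -0.1521081  -0.98830748  1.35151698]
 [ 0.          0.          0.          1.        ]] 43.40832643399897
arbor 0.91 [209, 420] [ 0.52 -0.3 ]
arbor 0.86 [267, 402] [ 0.366 -0.247]
store 0.76 [153, 315] [ 0.68  -0.018]
plate 0.78 [231, 218] [0.469 0.247]
plate 0.73 [259, 248] [0.392 0.163]
plate 0.64 [212, 253] [0.519 0.152]
spacer 0.55 [199, 186] [0.556 0.337]
sprocket 0.8 [149, 311] [ 0.693 -0.006]
sprocket 0.3 [198, 186] [0.558 0.337]
cap 0.57 [210, 356] [ 0.522 -0.128]
ratchet 0.8 [143, 378] [ 0.708 -0.191]
socket 0.53 [259, 310] [ 0.39  -0.001]
oil 0.6 [144, 238] [0.708 0.195]
```

View pics/top.png

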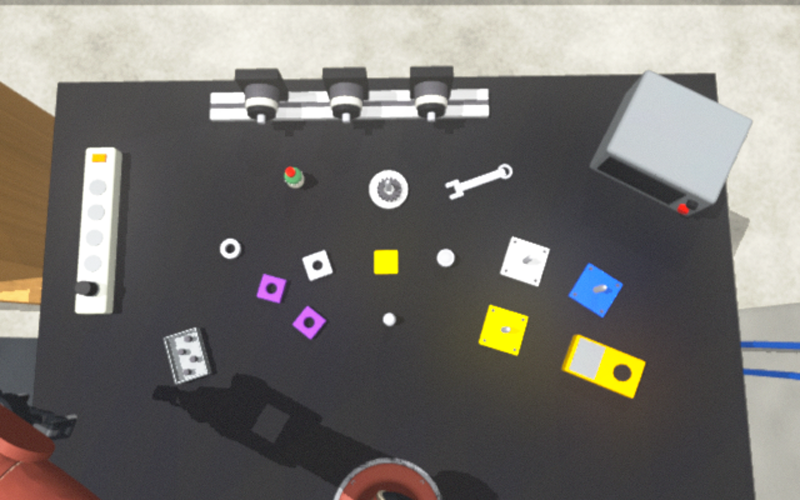

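The white arbor at native px (420,209) is the target: square foot, aluminium. The ones at (402,267) and (477,232) are yellow and blue look-alikes. The steel plate is at (253,212); the ones at (218,231) and (248,259) are purple. I'll confirm this in a crop while measuring.

```bash
cat >> h.py <<'E'
def blob(p,c,r,z0,z1):
    m=(np.hypot(p[...,0]-c[0],p[...,1]-c[1])<r)&(p[...,2]>z0)&(p[...,2]<z1)
    q=p[m]; 
    if len(q)<4: return len(q),None
    (x,y),wh,a=cv2.minAreaRect((q[:,:2]*1000).astype(np.float32))
    return len(q),(round(x,1),round(y,1)),np.round(wh,1),round(a,1),'circ',np.round(cv2.minEnclosingCircle((q[:,:2]*1000).astype(np.float32))[0],1),'z',np.round(np.median(q[:,2])*1000,1)
E
python3 - <<'E'
from h import *
t=eyes.get_image("top"); a=t["img"]
im=np.hstack([cv2.resize(a[y-40:y+40,x-60:x+60],None,fx=3.3,fy=3.3,interpolation=cv2.INTER_CUBIC) for x,y in [(440,225),(245,225)]])
cv2.imwrite("pics/crop.png",im[...,::-1])
p=cloud(t)
for n,c,r,z0,z1 in [("arborfoot",(.52,-.3),.07,.006,.02),("arborpost",(.52,-.3),.04,.03,.09),("plate",(.519,.152),.05,.008,.03),("spacer",(.556,.337),.05,.008,.03),("storefoot",(.68,-.015),.07,.006,.018),("sprocket",(.685,-.015),.05,.022,.036),("cap",(.522,-.128),.05,.02,.05),("socket",(.39,0),.04,.02,.06),("oil",(.7,.19),.05,.02,.1)]:
    print(n,blob(p,c,r,z0,z1))
w=eyes.get_image("wrist");print(w["pose"],w["fov_y"],arm.state())
E
```

```text
arborfoot (961, (524.7, -301.6), array([123.2, 130.2]), 8.6, 'circ', array([ 522. , -299.2]), 'z', np.float64(12.4))
arborpost (35, (521.2, -296.0), array([12.5, 10. ]), 15.9, 'circ', array([ 521.5, -297. ]), 'z', np.float64(60.1))
plate (298, (515.4, 150.1), array([53.4, 56. ]), 19.3, 'circ', array([517.5, 148.3]), 'z', np.float64(16.4))
spacer (140, (549.0, 334.7), array([56.5, 39.6]), 9.6, 'circ', array([548.7, 329.6]), 'z', np.float64(16.0))
storefoot (472, (674.6, -15.7), array([123.7, 119.6]), 43.0, 'circ', array([680.3, -15.4]), 'z', np.float64(11.9))
sprocket (210, (681.7, -7.5), array([51.9, 52.2]), 65.8, 'circ', array([681.1,  -7.6]), 'z', np.float64(28.0))
cap (150, (528.7, -127.0), array([33.8, 34.8]), 48.2, 'circ', array([ 528.9, -127.4]), 'z', np.float64(31.3))
socket (73, (400.6, -6.0), array([23.6, 23.5]), 63.5, 'circ', array([400.8,  -6. ]), 'z', np.float64(38.8))
oil (193, (706.7, 197.2), array([35. , 37.9]), 40.9, 'circ', array([707.7, 197. ]), 'z', np.float64(50.4))
[[ 3.86533928e-01  8.89044733e-01  2.45338511e-01  1.81065838e-01]
 [ 9.22275104e-01 -3.72493116e-0
[... 163 characters left out ...]
e+00]] 63.01980078201413 {'time_s': 0.6, 'qpos': array([ 1.05402175e+00,  5.27072330e-02,  1.61291576e+00, -1.42464982e-05,
        1.47600745e+00, -1.18998241e-01]), 'qvel': array([ 0.00136585, -0.00121343, -0.0010082 ,  0.00166208,  0.00226906,
        0.00018096]), 'effort': array([-1.27312051e-03, -3.93406856e+01, -3.70228529e+01, -1.62259321e-04,
        6.70182271e-04, -3.64860782e-06]), 'tcp_pos': array([0.24209406, 0.57617731, 0.23128966]), 'tool_rot': array([-3.14155345e+00,  9.59600837e-06,  2.74381767e+00]), 'wrist_force': array([ 0.29537823, -0.49323148, -0.16366005]), 'torque': array([ 0.00915664,  0.00518145, -0.02037726]), 'grasp_force': 0.0, 'grip_width': 0.08546745152892178}
```

View pics/crop.png

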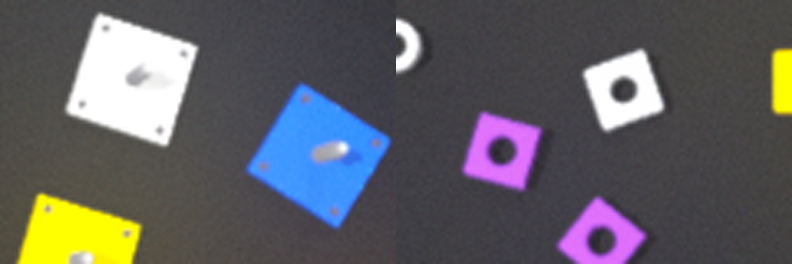

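Crop confirms it: white/aluminium arbor (square foot with steel post) at native px ~(420,208) and steel plate at (253,212). The rest are blue, yellow or purple decoys.

```bash
cat >> h.py <<'E'
def go(x,y,z,yaw=None):
    s=arm.state(); r=s["tool_rot"]; psi=r[2]; p=s["tcp_pos"]
    R=np.array([[np.cos(psi),np.sin(psi),0],[np.sin(psi),-np.cos(psi),0],[0,0,-1]])
    d=R.T@(np.array([x,y,z])-p)
    tw=0 if yaw is None else (np.degrees(psi)-yaw+180)%360-180
    print("pos",p.round(4),"rpy",np.degrees(r).round(2),"-> shift",d.round(4),"twist",round(tw,1),"t",round(s["time_s"],2),"w",round(s["grip_width"],4),"gf",round(s["grasp_force"],1))
E
python3 -c "
from h import *
go(.517,.149,.2,109.3)"
```

```text
pos [0.2421 0.5762 0.2313] rpy [-180.      0.    157.21] -> shift [-0.4189 -0.2873  0.0313] twist 47.9 t 0.6 w 0.0855 gf 0.0
```

Call:
arm_command(
  rows=[
    [0.085,[-0.419,-0.287,0.031],48],
    [0.085,[-0.419,-0.287,0.031],48],
    [0.085,[-0.419,-0.287,0.031],48],
    [0.085,[-0.419,-0.287,0.031],48],
    [0.085,[-0.419,-0.287,0.031],48],
    [0.085,[-0.419,-0.287,0.031],48],
    [0.085,[-0.419,-0.287,0.031],48],
    [0.085,[-0.419,-0.287,0.031],48],
    [0.085,[-0.419,-0.287,0.031],48],
    [0.085,[-0.419,-0.287,0.031],48],
    [0.085,[-0.419,-0.287,0.031],48],
  ],
  newtons=40,
)

```text
time_s: 1.98
tcp_pos: [0.5166, 0.1505, 0.2004]
tool_rot: [3.142, -0.0, 1.908]
wrist_force: [0.1, 0.2, -0.4]
grip_width: 0.0846
grasp_force: 0.0
```

```bash
python3 - <<'E'
from h import *
w=eyes.get_image("wrist"); save(w,"w1.png")
p=cloud(w)
print(blob(p,(.517,.149),.05,.0135,.02))
r=eyes.place_of("plate",w); 
for k in r[:2]: v,u=k["location"]; print(k["confidence"],v,u,onplane(w,u,v,0))
go(.517,.149,.002,109.3)
E
```

```text
(1926, (519.5, 145.6), array([50., 50.]), 19.0, 'circ', array([519.7, 145.8]), 'z', np.float64(16.4))
0.97 121.9 211.5 [0.39463618 0.16148281 0.        ]
0.85 174.3 320.7 [0.51846825 0.14699192 0.        ]
pos [0.5166 0.1506 0.2004] rpy [ 1.7999e+02 -1.0000e-02  1.0934e+02] -> shift [-0.0017 -0.0002  0.1984] twist 0.0 t 2.08 w 0.0851 gf 0.0
```

View pics/w1.png

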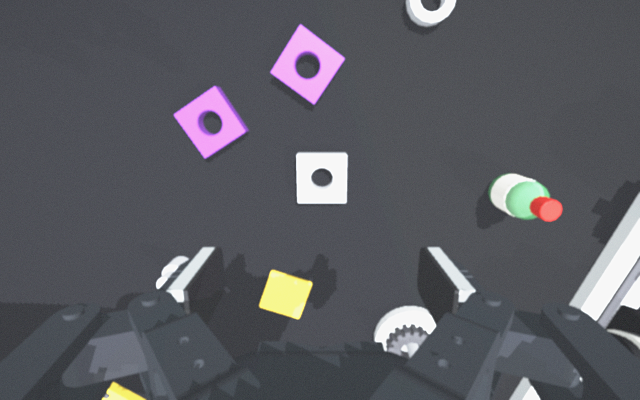

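The wrist view shows the steel plate at (322,178), aligned with the picture and free on both sides; depth gives a clean 50x50 outline at (0.5195, 0.1456), 19°.

```bash
python3 -c "
from h import *
go(.5195,.1456,.002,109.0)"
```

```text
pos [0.5166 0.1506 0.2004] rpy [ 1.7999e+02 -1.0000e-02  1.0934e+02] -> shift [-0.0057  0.0011  0.1984] twist 0.3 t 2.08 w 0.0851 gf 0.0
```

Call:
arm_command(
  rows=[
    [0.085,[-0.0057,0.001,0.05],0.3],
    [0.085,[-0.0057,0.001,0.1],0.3],
    [0.085,[-0.0057,0.001,0.15],0.3],
    [0.085,[-0.0057,0.001,0.18],0.3],
    [0.085,[-0.0057,0.001,0.198],0.3],
    [0.085,[-0.0057,0.001,0.198],0.3],
    [0.04,[-0.0057,0.001,0.198],0.3],
    [0.04,[-0.0057,0.001,0.198],0.3],
    [0.04,[-0.0057,0.001,0.198],0.3],
    [0.04,[-0.0057,0.001,0.198],0.3],
    [0.04,[-0.0057,0.001,0.198],0.3],
  ],
  newtons=50,
)

```text
time_s: 3.45
tcp_pos: [0.5218, 0.1445, 0.0044]
tool_rot: [3.138, 0.001, 1.901]
wrist_force: [-0.8, 0.4, 6.1]
grip_width: 0.0483
grasp_force: 53.3
```

Call:
arm_command(
  rows=[
    [0.04,[0,0,-0.03],0],
    [0.04,[0,0,-0.09],0],
    [0.04,[0,0,-0.15],0],
    [0.04,[0,0,-0.198],0],
    [0.04,[0,0,-0.198],0],
  ],
)

```text
time_s: 4.08
tcp_pos: [0.5229, 0.1446, 0.2062]
tool_rot: [3.131, 0.002, 1.901]
wrist_force: [0.2, 0.5, -2.3]
grip_width: 0.0484
grasp_force: 52.6
```

```bash
python3 -c "
from h import *
go(.544,-.363,.2,109.0)"
```

```text
pos [0.5229 0.1446 0.2062] rpy [1.7941e+02 1.2000e-01 1.0890e+02] -> shift [-0.487  -0.1444  0.0062] twist -0.1 t 4.08 w 0.0484 gf 52.6
```

Call:
arm_command(
  rows=[
    [0.04,[-0.487,-0.144,0.006],0],
    [0.04,[-0.487,-0.144,0.006],0],
    [0.04,[-0.487,-0.144,0.006],0],
    [0.04,[-0.487,-0.144,0.006],0],
    [0.04,[-0.487,-0.144,0.006],0],
    [0.04,[-0.487,-0.144,0.006],0],
    [0.04,[-0.487,-0.144,0.006],0],
    [0.04,[-0.487,-0.144,0.006],0],
    [0.04,[-0.487,-0.144,0.006],0],
    [0.04,[-0.487,-0.144,0.006],0],
    [0.04,[-0.487,-0.144,0.006],0],
  ],
)

```text
time_s: 5.45
tcp_pos: [0.5415, -0.3614, 0.1934]
tool_rot: [-3.141, -0.002, 1.902]
wrist_force: [0.2, -0.2, -1.4]
grip_width: 0.0486
grasp_force: 52.5
```

```bash
python3 - <<'E'
from h import *
w=eyes.get_image("wrist"); save(w,"w2.png")
p=cloud(w)
print(blob(p,(.521,-.297),.065,.0095,.015))
for z in (.02,.04,.06): print(blob(p,(.521,-.297),.03,z,z+.015))
# plate held
s=arm.state()["tcp_pos"]
m=(np.hypot(p[...,0]-s[0],p[...,1]-s[1])<.04)&(p[...,2]>.12)&(p[...,2]<.235)
print(np.histogram(p[m][:,2],bins=23,range=(.12,.235)))
r=eyes.place_of("plate",w); 
for k in r[:3]: print(k)
print(eyes.place_of("arbor",w)[:2])
go(.521,-.297,.1,109)
E
```

```text
(7616, (523.5, -300.7), array([84.2, 84.2]), 70.5, 'circ', array([ 523.5, -300.8]), 'z', np.float64(12.3))
(0, None)
(0, None)
(186, (523.3, -300.3), array([12.2, 11.8]), 18.9, 'circ', array([ 523.4, -300.2]), 'z', np.float64(68.0))
(array([   0,    0,    0,    0,    0,    0,    0,    0,    0,    0,    0,
          0,    0,  141,  555,  628, 4711, 6176,  486,  581,  619,  586,
       1005]), array([0.12 , 0.125, 0.13 , 0.135, 0.14 , 0.145, 0.15 , 0.155, 0.16 ,
       0.165, 0.17 , 0.175, 0.18 , 0.185, 0.19 , 0.195, 0.2  , 0.205,
       0.21 , 0.215, 0.22 , 0.225, 0.23 , 0.235]))
{'location': [241.2, 321.0], 'confidence': 0.6}
[{'location': [0.8, 191.8], 'confidence': 0.89}, {'location': [111.3, 324.4], 'confidence': 0.73}]
pos [ 0.5419 -0.3617  0.1944] rpy [ 1.8000e+02 -1.0000e-02  1.0901e+02] -> shift [0.068  0.0013 0.0944] twist 0.0 t 5.6 w 0.0484 gf 52.5
```

View pics/w2.png

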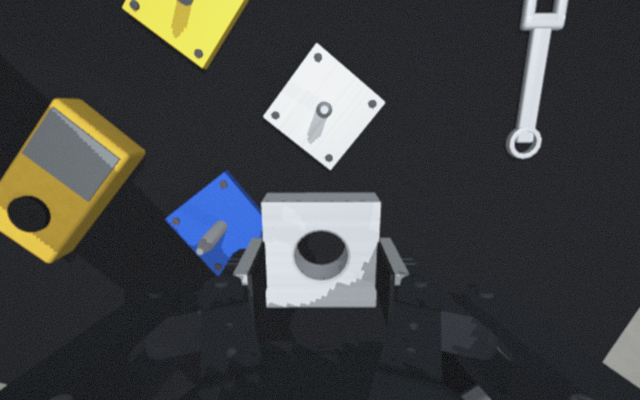

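The white square-foot arbor is at px (324,110), away from blue (210,230) and yellow at the top. The plate is held level, hole at (321,248). Now measuring the held plate's centre relative to the tool.

```bash
cat >> h.py <<'E'
def held(p,z0,z1,rad=.05,A=(.5235,-.3005)):
    """offset of held part (top face within z0..z1 of TCP height) from TCP; prints go() over arbor"""
    s=arm.state()["tcp_pos"]; b=blob(p,s,rad,s[2]+z0,s[2]+z1); print(b)
E
python3 - <<'E'
from h import *
w=eyes.get_image("wrist");p=cloud(w)
held(p,.008,.015,.036)
s=arm.state()["tcp_pos"];m=(np.hypot(p[...,0]-s[0],p[...,1]-s[1])<.036)&(abs(p[...,2]-s[2]-.011)<.006)
f=cv2.fitEllipse
k=m.astype(np.uint8)*255; cs,_=cv2.findContours(k,cv2.RETR_CCOMP,cv2.CHAIN_APPROX_NONE)
for c in cs:
    if 100<cv2.contourArea(c): 
        c=c[:,0]; q=p[c[:,1],c[:,0]]; mc=cv2.minEnclosingCircle((q[:,:2]*1000).astype(np.float32)); print(len(c),mc,np.round(q.mean(0)*1000,1))
go(.5235,-.3005,.1,109)
E
```

```text
(10433, (541.2, -359.9), array([71. , 51.3]), 19.4, 'circ', array([ 541. , -359.5]), 'z', np.float64(206.1))
483 ((541.448486328125, -360.3321838378906), 34.83307647705078) [ 540.9 -357.8  205.7]
144 ((541.5809936523438, -359.4388427734375), 12.686229705810547) [ 541.5 -359.8  202.8]
pos [ 0.5419 -0.3619  0.1945] rpy [1.7999e+02 1.0000e-02 1.0900e+02] -> shift [0.0641 0.0026 0.0945] twist -0.0 t 5.65 w 0.0484 gf 52.5
```

```bash
python3 -c "
from h import *
go(.5239,-.3027,.1,109)"
```

```text
pos [ 0.5419 -0.3619  0.1945] rpy [1.7999e+02 1.0000e-02 1.0900e+02] -> shift [0.0619 0.0023 0.0945] twist -0.0 t 5.65 w 0.0484 gf 52.5
```

Call:
arm_command(
  rows=[
    [0.04,[0.062,0.0023,0.02],0],
    [0.04,[0.062,0.0023,0.06],0],
    [0.04,[0.062,0.0023,0.09],0],
    [0.04,[0.062,0.0023,0.09],0],
    [0.04,[0.062,0.0023,0.09],0],
  ],
)

```text
time_s: 6.28
tcp_pos: [0.5246, -0.3042, 0.106]
tool_rot: [3.14, 0.002, 1.901]
wrist_force: [0.2, -0.1, -1.7]
grip_width: 0.0487
grasp_force: 52.5
```

```bash
python3 -c "
from h import *
go(.5239,-.3027,.0165,109)"
```

```text
pos [ 0.5246 -0.3042  0.106 ] rpy [1.7992e+02 1.1000e-01 1.0893e+02] -> shift [ 0.0016 -0.0002  0.0895] twist -0.1 t 6.28 w 0.0487 gf 52.5
```

Call:
arm_command(
  rows=[
    [0.04,[0.0005,0,0.03],0],
    [0.04,[0.0005,0,0.055],0],
    [0.04,[0.0005,0,0.075],0],
    [0.04,[0.0005,0,0.084],0],
    [0.04,[0.0005,0,0.084],0],
    [0.04,[0.0005,0,0.084],0],
  ],
)

```text
time_s: 7.02
tcp_pos: [0.5244, -0.3039, 0.0216]
tool_rot: [3.14, 0.002, 1.901]
wrist_force: [-0.5, -0.9, -0.8]
grip_width: 0.0483
grasp_force: 52.5
```

```bash
python3 -c "
from h import *
go(.5239,-.3027,.0165,109);print(arm.state()['wrist_force'])"
```

```text
pos [ 0.5244 -0.3039  0.0216] rpy [1.7993e+02 1.0000e-01 1.0891e+02] -> shift [ 0.0013 -0.      0.0051] twist -0.1 t 7.03 w 0.0483 gf 52.5
[-0.52479524 -0.87663894 -0.78421863]
```

Call:
arm_command(
  rows=[
    [0.04,[0.001,0,0.003],0],
    [0.04,[0.001,0,0.0045],0],
    [0.04,[0.001,0,0.0055],0],
    [0.04,[0.001,0,0.0055],0],
  ],
)

```text
time_s: 7.52
tcp_pos: [0.5235, -0.3024, 0.0165]
tool_rot: [-3.141, -0.0, 1.901]
wrist_force: [-4.3, 3.4, 6.8]
grip_width: 0.0486
grasp_force: 53.4
```

Call:
arm_command(
  rows=[
    [0.065,[0,0,0],0],
    [0.085,[0,0,0],0],
    [0.085,[0,0,0],0],
    [0.085,[0,0,0],0],
    [0.085,[0,0,0],0],
    [0.085,[0,0,-0.04],0],
    [0.085,[0,0,-0.1],0],
    [0.085,[0,0,-0.16],0],
    [0.085,[0,0,-0.2],0],
    [0.085,[0,0,-0.2],0],
  ],
)

```text
time_s: 8.78
tcp_pos: [0.5253, -0.3039, 0.2204]
tool_rot: [3.136, 0.008, 1.901]
wrist_force: [0.7, 0.5, 0.1]
grip_width: 0.085
grasp_force: 0.0
```

```bash
python3 - <<'E'
from h import *
t=eyes.get_image("top");p=cloud(t)
print(blob(p,(.5235,-.3005),.035,.022,.036), blob(p,(.5235,-.3005),.07,.006,.018))
go(.545,.335,.2,109)
E
```

```text
(3, None) (186, (552.7, -290.2), array([ 67.6, 113.6]), 12.1, 'circ', array([ 541.7, -292.5]), 'z', np.float64(12.1))
pos [ 0.524 -0.303  0.217] rpy [179.87   0.19 108.91] -> shift [0.5967 0.2266 0.017 ] twist -0.1 t 8.82 w 0.0849 gf 0.0
```

```bash
python3 -c "
from h import *
go(.565,.283,.2,109)"
```

```text
pos [ 0.524 -0.303  0.217] rpy [179.87   0.19 108.91] -> shift [0.5411 0.2287 0.017 ] twist -0.1 t 8.82 w 0.0849 gf 0.0
```

Call:
arm_command(
  rows=[
    [0.085,[0.541,0.229,0.017],0],
    [0.085,[0.541,0.229,0.017],0],
    [0.085,[0.541,0.229,0.017],0],
    [0.085,[0.541,0.229,0.017],0],
    [0.085,[0.541,0.229,0.017],0],
    [0.085,[0.541,0.229,0.017],0],
    [0.085,[0.541,0.229,0.017],0],
    [0.085,[0.541,0.229,0.017],0],
    [0.085,[0.541,0.229,0.017],0],
    [0.085,[0.541,0.229,0.017],0],
    [0.085,[0.541,0.229,0.017],0],
    [0.085,[0.541,0.229,0.017],0],
  ],
)

```text
time_s: 10.32
tcp_pos: [0.5643, 0.2823, 0.1967]
tool_rot: [-3.14, 0.001, 1.9]
wrist_force: [-0.4, 0.1, 0.0]
grip_width: 0.0851
grasp_force: 0.0
```

```bash
python3 - <<'E'
from h import *
w=eyes.get_image("wrist");p=cloud(w)
b=blob(p,(.549,.333),.05,.0125,.02);print(b)
t=eyes.get_image("top");q=cloud(t)
print(blob(q,(.5235,-.3005),.033,.022,.036), blob(q,(.5235,-.3005),.07,.008,.016))
save(t,"t2.png",(350,150,500,270),4)
x,y=b[5]/1000
go(x,y,.004,109)
E
```

```text
(993, (558.2, 334.5), array([40.8, 40.8]), 18.8, 'circ', array([558.3, 334.7]), 'z', np.float64(16.1))
(292, (521.9, -298.2), array([50. , 51.3]), 18.6, 'circ', array([ 523.2, -300.2]), 'z', np.float64(28.4)) (530, (523.2, -295.2), array([127.5,  88.5]), 66.9, 'circ', array([ 531.1, -298.9]), 'z', np.float64(12.1))
pos [0.5647 0.282  0.1975] rpy [-1.7996e+02  2.0000e-02  1.0879e+02] -> shift [0.0519 0.0109 0.1935] twist -0.2 t 10.43 w 0.0849 gf 0.0
```

View pics/t2.png

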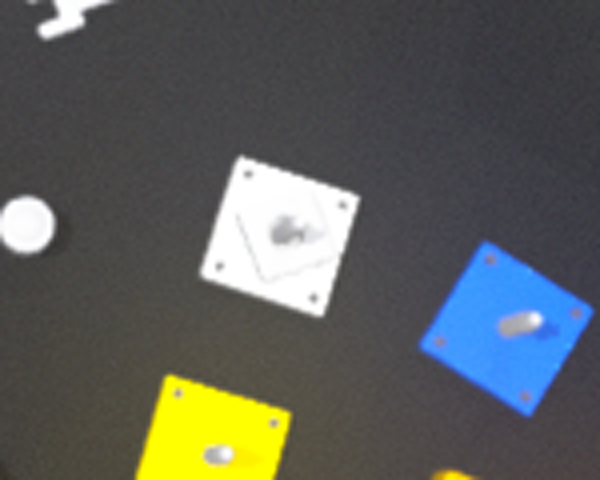

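The plate lies flat and centred on the square foot (crop px (290,230)). Now the spacer.

Call:
arm_command(
  rows=[
    [0.085,[0.052,0.011,0.03],0],
    [0.085,[0.052,0.011,0.08],0],
    [0.085,[0.052,0.011,0.13],0],
    [0.085,[0.052,0.011,0.17],0],
    [0.085,[0.052,0.011,0.192],0],
    [0.085,[0.052,0.011,0.192],0],
    [0.035,[0.052,0.011,0.192],0],
    [0.035,[0.052,0.011,0.192],0],
    [0.035,[0.052,0.011,0.192],0],
    [0.035,[0.052,0.011,0.192],0],
    [0.035,[0.052,0.011,0.192],0],
    [0.035,[0.052,0.011,0.192],0],
  ],
  newtons=50,
)

```text
time_s: 11.92
tcp_pos: [0.5596, 0.3371, 0.0085]
tool_rot: [3.138, -0.0, 1.901]
wrist_force: [-1.4, -1.4, 5.5]
grip_width: 0.0388
grasp_force: 49.5
```

Call:
arm_command(
  rows=[
    [0.06,[0,0,0],0],
    [0.06,[0,0,0],0],
    [0.06,[0.0025,0,0.0045],0],
    [0.06,[0.0025,0,0.0045],0],
    [0.035,[0.0025,0,0.0045],0],
    [0.035,[0.0025,0,0.0045],0],
    [0.035,[0.0025,0,0.0045],0],
    [0.035,[0.0025,0,0.0045],0],
  ],
)

```text
time_s: 12.92
tcp_pos: [0.5575, 0.3389, 0.0015]
tool_rot: [3.141, -0.0, 1.901]
wrist_force: [0.9, 0.0, 1.7]
grip_width: 0.0398
grasp_force: 50.5
```

Call:
arm_command(
  rows=[
    [0.035,[0,0,-0.02],0],
    [0.035,[0,0,-0.08],0],
    [0.035,[0,0,-0.14],0],
    [0.035,[0,0,-0.195],0],
    [0.035,[0,0,-0.195],0],
  ],
)

```text
time_s: 13.55
tcp_pos: [0.5606, 0.3403, 0.2055]
tool_rot: [3.128, -0.001, 1.901]
wrist_force: [-0.3, 0.6, -0.5]
grip_width: 0.0397
grasp_force: 50.6
```

```bash
python3 -c "
from h import *
go(.545,-.362,.2,109.0)"
```

```text
pos [0.5606 0.3403 0.2055] rpy [ 1.7921e+02 -8.0000e-02  1.0891e+02] -> shift [-0.6594 -0.2423  0.0055] twist -0.1 t 13.55 w 0.0397 gf 50.6
```

Call:
arm_command(
  rows=[
    [0.035,[-0.66,-0.242,0.002],0],
    [0.035,[-0.66,-0.242,0.002],0],
    [0.035,[-0.66,-0.242,0.002],0],
    [0.035,[-0.66,-0.242,0.002],0],
    [0.035,[-0.66,-0.242,0.002],0],
    [0.035,[-0.66,-0.242,0.002],0],
    [0.035,[-0.66,-0.242,0.002],0],
    [0.035,[-0.66,-0.242,0.002],0],
    [0.035,[-0.66,-0.242,0.002],0],
    [0.035,[-0.66,-0.242,0.002],0],
    [0.035,[-0.66,-0.242,0.002],0],
    [0.035,[-0.66,-0.242,0.002],0],
  ],
)

```text
time_s: 15.05
tcp_pos: [0.5408, -0.367, 0.1933]
tool_rot: [-3.14, -0.001, 1.897]
wrist_force: [-0.1, 0.8, -0.7]
grip_width: 0.04
grasp_force: 50.7
```

Call:
arm_command(
  rows=[
    [0.035,[0,0,0],0],
    [0.035,[0,0,0],0],
  ],
)

```text
time_s: 15.3
tcp_pos: [0.5423, -0.3622, 0.1939]
tool_rot: [-3.141, -0.001, 1.902]
wrist_force: [-0.5, 0.1, -0.6]
grip_width: 0.0402
grasp_force: 50.7
```

```bash
cat >> h.py <<'E'
def heldhole(p,dz,rad):
    s=arm.state()["tcp_pos"];m=(np.hypot(p[...,0]-s[0],p[...,1]-s[1])<rad)&(abs(p[...,2]-s[2]-dz)<.005)
    print("topz-tcp",np.round(np.median(p[m][:,2])-s[2],4))
    cs,_=cv2.findContours(m.astype(np.uint8)*255,cv2.RETR_CCOMP,cv2.CHAIN_APPROX_NONE)
    for c in cs:
        if cv2.contourArea(c)>100:
            c=c[:,0]; q=p[c[:,1],c[:,0]]; (x,y),r=cv2.minEnclosingCircle((q[:,:2]*1000).astype(np.float32)); print("circle off",np.round([x-s[0]*1e3,y-s[1]*1e3,r],1),"meanz",q[:,2].mean().round(4))
E
python3 - <<'E'
from h import *
w=eyes.get_image("wrist");p=cloud(w); save(w,"w3.png")
heldhole(p,.013,.03)
print(blob(p,(.5235,-.3005),.036,.025,.033),blob(p,(.5235,-.3005),.02,.064,.08))
go(.5235,-.3005,.115,109)
E
```

```text
topz-tcp 0.0143
circle off [-1.5  4.3 29.6] meanz 0.2071
circle off [ 1.1 -3.3 12.7] meanz 0.2053
(2569, (523.3, -300.9), array([50.1, 49.6]), 19.1, 'circ', array([ 523.4, -300.9]), 'z', np.float64(28.3)) (149, (523.5, -300.4), array([10.1, 10.4]), 83.3, 'circ', array([ 523.5, -300.3]), 'z', np.float64(70.7))
pos [ 0.5425 -0.3621  0.1941] rpy [-1.8000e+02 -5.0000e-02  1.0902e+02] -> shift [0.0644 0.0021 0.0791] twist 0.0 t 15.35 w 0.0399 gf 50.7
```

View pics/w3.png

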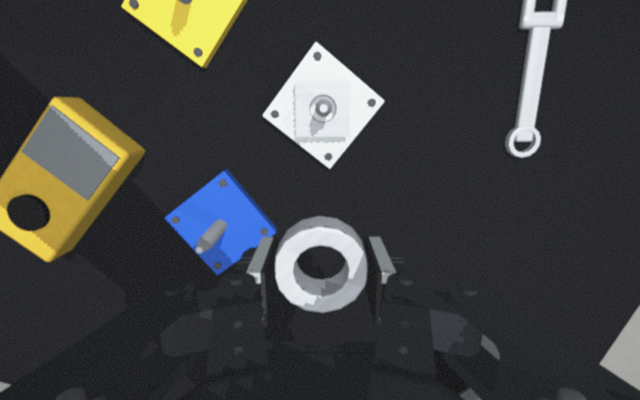

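The plate is flat, centred at (523.4,-300.9) mm around px (323,108). The spacer is held level, hole at (322,262).

```bash
python3 -c "
from h import *
go(.5224,-.2972,.1,109)"
```

```text
pos [ 0.5425 -0.3621  0.1941] rpy [-1.8000e+02 -5.0000e-02  1.0902e+02] -> shift [0.0679 0.0022 0.0941] twist 0.0 t 15.35 w 0.0399 gf 50.7
```

Call:
arm_command(
  rows=[
    [0.035,[0.04,0.002,0.02],0],
    [0.035,[0.068,0.0022,0.05],0],
    [0.035,[0.068,0.0022,0.09],0],
    [0.035,[0.068,0.0022,0.094],0],
    [0.035,[0.068,0.0022,0.094],0],
    [0.035,[0.068,0.0022,0.094],0],
    [0.035,[0.068,0.0022,0.12],0],
    [0.035,[0.068,0.0022,0.145],0],
    [0.035,[0.068,0.0022,0.158],0],
    [0.035,[0.068,0.0022,0.158],0],
    [0.035,[0.068,0.0022,0.158],0],
  ],
)

```text
time_s: 16.73
tcp_pos: [0.5232, -0.2997, 0.0378]
tool_rot: [3.14, 0.002, 1.901]
wrist_force: [0.3, -0.8, 0.2]
grip_width: 0.0397
grasp_force: 50.7
```

```bash
python3 -c "
from h import *
go(.5224,-.2972,.0297,109)"
```

```text
pos [ 0.5232 -0.2997  0.0378] rpy [1.7992e+02 1.2000e-01 1.0890e+02] -> shift [0.0027 0.0001 0.0081] twist -0.1 t 16.73 w 0.0397 gf 50.7
```

Call:
arm_command(
  rows=[
    [0.035,[0.002,0,0.003],0],
    [0.035,[0.002,0,0.006],0],
    [0.035,[0.002,0,0.0075],0],
    [0.035,[0.002,0,0.0085],0],
    [0.035,[0.002,0,0.0085],0],
  ],
)

```text
time_s: 17.35
tcp_pos: [0.5217, -0.297, 0.0295]
tool_rot: [-3.141, -0.001, 1.901]
wrist_force: [-5.0, 3.2, 9.0]
grip_width: 0.0398
grasp_force: 51.6
```

Call:
arm_command(
  rows=[
    [0.06,[0,0,0],0],
    [0.085,[0,0,0],0],
    [0.085,[0,0,0],0],
    [0.085,[0,0,0],0],
    [0.085,[0,0,0],0],
    [0.085,[0,0,-0.04],0],
    [0.085,[0,0,-0.1],0],
    [0.085,[0,0,-0.16],0],
    [0.085,[0,0,-0.18],0],
    [0.085,[0,0,-0.18],0],
  ],
)

```text
time_s: 18.6
tcp_pos: [0.5224, -0.2976, 0.2096]
tool_rot: [3.14, 0.003, 1.901]
wrist_force: [0.3, -0.6, -0.5]
grip_width: 0.0849
grasp_force: 0.0
```

```bash
python3 -c "
from h import *
go(.695,-.065,.2,109)"
```

```text
pos [ 0.5224 -0.2976  0.2096] rpy [1.7988e+02 1.7000e-01 1.0891e+02] -> shift [0.1641 0.2387 0.0096] twist -0.1 t 18.6 w 0.0849 gf 0.0
```

Call:
arm_command(
  rows=[
    [0.085,[0.164,0.239,0.008],0],
    [0.085,[0.164,0.239,0.008],0],
    [0.085,[0.164,0.239,0.008],0],
    [0.085,[0.164,0.239,0.008],0],
    [0.085,[0.164,0.239,0.008],0],
    [0.085,[0.164,0.239,0.008],0],
    [0.085,[0.164,0.239,0.008],0],
  ],
)

```text
time_s: 19.48
tcp_pos: [0.6932, -0.0647, 0.1969]
tool_rot: [-3.137, -0.002, 1.901]
wrist_force: [1.2, -0.3, 0.7]
grip_width: 0.085
grasp_force: 0.0
```

```bash
python3 - <<'E'
from h import *
w=eyes.get_image("wrist");p=cloud(w)
b=blob(p,(.682,-.008),.04,.0245,.033);print(b,blob(p,(.682,-.008),.02,.064,.08))
m=(np.hypot(p[...,0]-.682,p[...,1]+.008)<.04)&(abs(p[...,2]-.0285)<.004);print(np.std(p[m],0))
t=eyes.get_image("top");q=cloud(t)
print(blob(q,(.5235,-.3005),.033,.04,.05))
a=np.hstack([cv2.resize(w["img"][60:220,220:420],(800,640))[:480,:420],cv2.resize(t["img"][160:260,370:470],(380,480))]); cv2.imwrite("pics/w4.png",a[...,::-1])
x,y=b[5]/1000;go(x,y,.015)
E
```

```text
(1856, (683.2, -9.9), array([53.4, 53.3]), 44.0, 'circ', array([683.5,  -9.8]), 'z', np.float64(28.3)) (145, (686.1, -8.2), array([ 9.9, 10.4]), 18.8, 'circ', array([686. ,  -8.6]), 'z', np.float64(70.8))
[0.0141036  0.01412807 0.0008034 ]
(133, (522.3, -298.0), array([40.3, 39.3]), 66.7, 'circ', array([ 521.4, -297.9]), 'z', np.float64(44.6))
pos [ 0.6935 -0.0656  0.1984] rpy [-1.7988e+02 -5.0000e-02  1.0882e+02] -> shift [0.056  0.0085 0.1834] twist 0 t 19.57 w 0.0849 gf 0.0
```

View pics/w4.png

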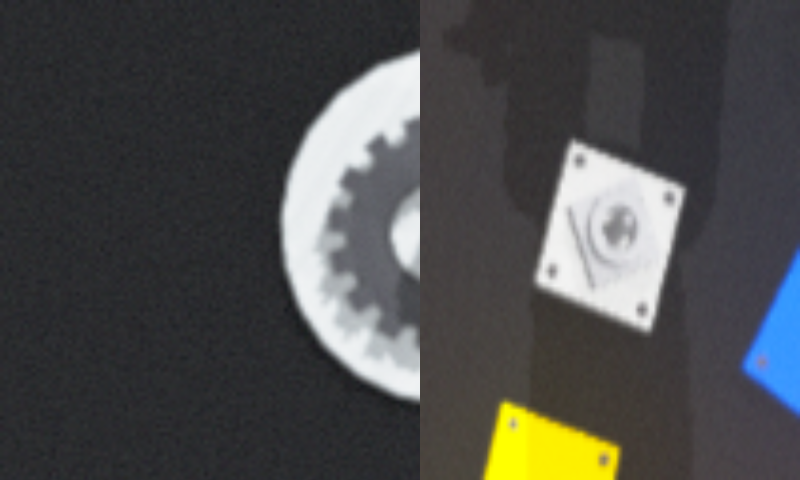

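Left: the sprocket on its round foot. Right: the spacer sits centred on the plate (crop px (615,230)), top at 44.6 mm. Now the sprocket pick.

Call:
arm_command(
  rows=[
    [0.085,[0.055,0.0085,0.02],0],
    [0.085,[0.055,0.0085,0.06],0],
    [0.085,[0.055,0.0085,0.11],0],
    [0.085,[0.055,0.0085,0.15],0],
    [0.085,[0.055,0.0085,0.175],0],
    [0.085,[0.055,0.0085,0.185],0],
    [0.085,[0.055,0.0085,0.185],0],
    [0.085,[0.055,0.0085,0.185],0],
  ],
)

```text
time_s: 20.58
tcp_pos: [0.686, -0.0102, 0.0167]
tool_rot: [3.139, 0.001, 1.9]
wrist_force: [0.2, 0.3, -0.1]
grip_width: 0.085
grasp_force: 0.0
```

```bash
python3 -c "
from h import *
go(.6835,-.0098,.013);print(arm.state()['wrist_force'])"
```

```text
pos [ 0.686  -0.0102  0.0167] rpy [1.7985e+02 8.0000e-02 1.0888e+02] -> shift [ 0.0012 -0.0022  0.0037] twist 0 t 20.57 w 0.085 gf 0.0
[ 0.1944764   0.26912031 -0.06692645]
```

Call:
arm_command(
  rows=[
    [0.085,[0.001,-0.0022,0.003],0],
    [0.085,[0.001,-0.0022,0.003],0],
    [0.045,[0.001,-0.0022,0.003],0],
    [0.045,[0.001,-0.0022,0.003],0],
    [0.045,[0.001,-0.0022,0.003],0],
    [0.045,[0.001,-0.0022,0.003],0],
    [0.045,[0.001,-0.0022,0.003],0],
  ],
  newtons=50,
)

```text
time_s: 21.45
tcp_pos: [0.6831, -0.0095, 0.0126]
tool_rot: [3.14, 0.001, 1.901]
wrist_force: [0.5, -0.2, 3.6]
grip_width: 0.0516
grasp_force: 52.8
```

Call:
arm_command(
  rows=[
    [0.045,[0,0,-0.02],0],
    [0.045,[0,0,-0.05],0],
    [0.045,[0,0,-0.1],0],
    [0.045,[0,0,-0.15],0],
    [0.045,[0,0,-0.185],0],
    [0.045,[0,0,-0.185],0],
    [0.045,[0,0,-0.185],0],
  ],
)

```text
time_s: 22.32
tcp_pos: [0.6811, -0.0094, 0.1948]
tool_rot: [-3.138, -0.001, 1.901]
wrist_force: [-0.2, 0.0, -3.7]
grip_width: 0.0516
grasp_force: 54.5
```

```bash
python3 -c "
from h import *
go(.545,-.362,.2,109.0)"
```

```text
pos [ 0.6811 -0.0094  0.1948] rpy [-1.7982e+02 -8.0000e-02  1.0891e+02] -> shift [-0.2895 -0.243  -0.0052] twist -0.1 t 22.32 w 0.0516 gf 54.5
```

Call:
arm_command(
  rows=[
    [0.045,[-0.288,-0.243,-0.005],0],
    [0.045,[-0.288,-0.243,-0.005],0],
    [0.045,[-0.288,-0.243,-0.005],0],
    [0.045,[-0.288,-0.243,-0.005],0],
    [0.045,[-0.288,-0.243,-0.005],0],
    [0.045,[-0.288,-0.243,-0.005],0],
    [0.045,[-0.288,-0.243,-0.005],0],
    [0.045,[-0.288,-0.243,-0.005],0],
    [0.045,[-0.288,-0.243,-0.005],0],
    [0.045,[-0.288,-0.243,-0.005],0],
  ],
)

```text
time_s: 23.58
tcp_pos: [0.5463, -0.3593, 0.2014]
tool_rot: [-3.141, -0.001, 1.903]
wrist_force: [0.4, 0.2, -1.4]
grip_width: 0.0513
grasp_force: 54.5
```

```bash
python3 - <<'E'
from h import *
w=eyes.get_image("wrist");p=cloud(w); save(w,"w5.png")
heldhole(p,.016,.036)
print(blob(p,(.5235,-.3005),.036,.04,.048),blob(p,(.5235,-.3005),.02,.064,.08))
go(.5235,-.3005,.1,109)
E
```

```text
topz-tcp 0.0153
circle off [-1.2  5.  32.8] meanz 0.2167
circle off [ 0.4  0.6 12.8] meanz 0.2149
(1177, (523.5, -301.0), array([40.9, 41.1]), 32.0, 'circ', array([ 523.5, -301. ]), 'z', np.float64(44.1)) (138, (523.4, -300.5), array([10.2, 10.4]), 38.6, 'circ', array([ 523.6, -300.5]), 'z', np.float64(71.1))
pos [ 0.5463 -0.3595  0.2016] rpy [-1.7999e+02 -2.0000e-02  1.0901e+02] -> shift [ 0.0632 -0.0024  0.1016] twist 0.0 t 23.62 w 0.0515 gf 54.5
```

View pics/w5.png

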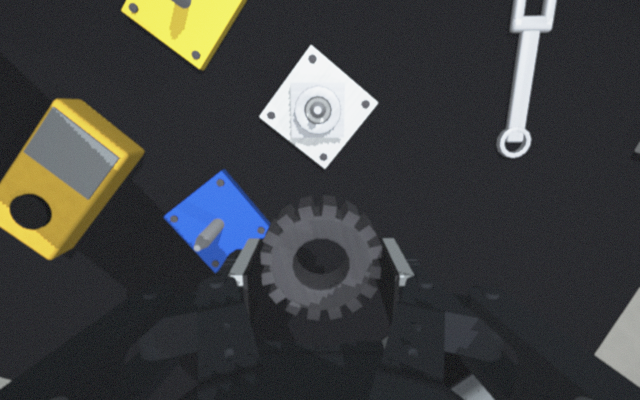

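Spacer is flat, top at 44.1 mm, centred on the arbor (px (318,110)); the sprocket is level in the grip, hole at (322,265).

Call:
arm_command(
  rows=[
    [0.045,[0.04,-0.0022,0.02],0],
    [0.045,[0.064,-0.0022,0.05],0],
    [0.045,[0.064,-0.0022,0.09],0],
    [0.045,[0.064,-0.0022,0.1],0],
    [0.045,[0.064,-0.0022,0.1],0],
    [0.045,[0.064,-0.0022,0.1],0],
    [0.045,[0.064,-0.0022,0.125],0],
    [0.045,[0.064,-0.0022,0.145],0],
    [0.045,[0.064,-0.0022,0.15],0],
    [0.045,[0.064,-0.0022,0.15],0],
    [0.045,[0.064,-0.0022,0.15],0],
  ],
)

```text
time_s: 25.0
tcp_pos: [0.5237, -0.3013, 0.0529]
tool_rot: [3.141, 0.001, 1.901]
wrist_force: [-0.5, 0.2, -2.3]
grip_width: 0.0516
grasp_force: 54.5
```

```bash
python3 -c "
from h import *
go(.5231,-.3011,.0447,109)"
```

```text
pos [ 0.5237 -0.3013  0.0529] rpy [1.7994e+02 8.0000e-02 1.0891e+02] -> shift [ 0.0004 -0.0005  0.0082] twist -0.1 t 25.0 w 0.0516 gf 54.5
```

Call:
arm_command(
  rows=[
    [0.045,[0,0,0.003],0],
    [0.045,[0,0,0.006],0],
    [0.045,[0,0,0.0075],0],
    [0.045,[0,0,0.0085],0],
    [0.045,[0,0,0.0085],0],
  ],
)

```text
time_s: 25.62
tcp_pos: [0.523, -0.3008, 0.0446]
tool_rot: [-3.141, -0.001, 1.901]
wrist_force: [-3.0, 2.2, 6.1]
grip_width: 0.0519
grasp_force: 55.2
```

Contact at the expected height; release and rise.

Call:
arm_command(
  rows=[
    [0.065,[0,0,0],0],
    [0.085,[0,0,0],0],
    [0.085,[0,0,0],0],
    [0.085,[0,0,0],0],
    [0.085,[0,0,0],0],
    [0.085,[0,0,-0.04],0],
    [0.085,[0,0,-0.1],0],
    [0.085,[0,0,-0.155],0],
    [0.085,[0,0,-0.155],0],
    [0.085,[0,0,-0.155],0],
  ],
)

```text
time_s: 26.88
tcp_pos: [0.5228, -0.3007, 0.198]
tool_rot: [-3.141, -0.0, 1.901]
wrist_force: [0.6, -0.4, -0.2]
grip_width: 0.0853
grasp_force: 0.0
```

```bash
python3 -c "
from h import *
go(.545,-.185,.2,109)"
```

```text
pos [ 0.5228 -0.3007  0.198 ] rpy [-1.7999e+02 -1.0000e-02  1.0891e+02] -> shift [ 0.1023  0.0585 -0.002 ] twist -0.1 t 26.88 w 0.0853 gf 0.0
```

Call:
arm_command(
  rows=[
    [0.085,[0.102,0.058,-0.002],0],
    [0.085,[0.102,0.058,-0.002],0],
    [0.085,[0.102,0.058,-0.002],0],
    [0.085,[0.102,0.058,-0.002],0],
    [0.085,[0.102,0.058,-0.002],0],
  ],
)

```text
time_s: 27.5
tcp_pos: [0.5442, -0.1864, 0.1993]
tool_rot: [-3.14, -0.001, 1.899]
wrist_force: [0.4, -0.0, -0.1]
grip_width: 0.0848
grasp_force: 0.0
```

```bash
python3 - <<'E'
from h import *
w=eyes.get_image("wrist");p=cloud(w)
b=blob(p,(.525,-.127),.05,.024,.045);print(b)
t=eyes.get_image("top");q=cloud(t)
print(blob(q,(.5235,-.3005),.033,.055,.063))
x,y=b[5]/1000;go(x,y,.008)
E
```

```text
(1192, (530.5, -129.8), array([36.1, 35.6]), 31.3, 'circ', array([ 530.8, -129.7]), 'z', np.float64(31.1))
(107, (517.0, -311.3), array([26.2, 53.5]), 65.0, 'circ', array([ 520.3, -304.2]), 'z', np.float64(59.6))
pos [ 0.5445 -0.1866  0.1998] rpy [-1.7996e+02 -3.0000e-02  1.0881e+02] -> shift [0.0582 0.0054 0.1918] twist 0 t 27.6 w 0.0846 gf 0.0
```

Call:
arm_command(
  rows=[
    [0.085,[0.058,0.0054,0.02],0],
    [0.085,[0.058,0.0054,0.06],0],
    [0.085,[0.058,0.0054,0.11],0],
    [0.085,[0.058,0.0054,0.16],0],
    [0.085,[0.058,0.0054,0.185],0],
    [0.085,[0.058,0.0054,0.192],0],
    [0.085,[0.058,0.0054,0.192],0],
    [0.085,[0.058,0.0054,0.192],0],
  ],
)

```text
time_s: 28.6
tcp_pos: [0.5326, -0.1297, 0.0101]
tool_rot: [3.139, 0.002, 1.901]
wrist_force: [0.0, -0.7, -0.6]
grip_width: 0.0849
grasp_force: 0.0
```

```bash
python3 -c "
from h import *
go(.5308,-.1297,.008)"
```

```text
pos [ 0.5326 -0.1297  0.0101] rpy [1.7986e+02 1.2000e-01 1.0889e+02] -> shift [ 0.0005 -0.0017  0.0021] twist 0 t 28.6 w 0.0849 gf 0.0
```

Call:
arm_command(
  rows=[
    [0.085,[0,-0.0017,0.002],0],
    [0.06,[0,-0.0017,0.002],0],
    [0.03,[0,-0.0017,0.002],0],
    [0.03,[0,-0.0017,0.002],0],
    [0.03,[0,-0.0017,0.002],0],
    [0.03,[0,-0.0017,0.002],0],
    [0.03,[0,-0.0017,0.002],0],
  ],
  newtons=50,
)

```text
time_s: 29.48
tcp_pos: [0.53, -0.1296, 0.0068]
tool_rot: [3.141, 0.001, 1.901]
wrist_force: [-0.2, -0.6, 5.0]
grip_width: 0.035
grasp_force: 50.4
```

Call:
arm_command(
  rows=[
    [0.03,[0,0,-0.02],0],
    [0.03,[0,0,-0.07],0],
    [0.03,[0,0,-0.13],0],
    [0.03,[0,0,-0.19],0],
    [0.03,[0,0,-0.19],0],
    [0.03,[0,0,-0.19],0],
  ],
)

```text
time_s: 30.22
tcp_pos: [0.529, -0.1293, 0.1961]
tool_rot: [-3.141, -0.0, 1.901]
wrist_force: [-0.1, 0.4, -1.8]
grip_width: 0.0348
grasp_force: 50.2
```

```bash
python3 -c "
from h import *
go(.545,-.362,.2,109.0)"
```

```text
pos [ 0.529  -0.1293  0.1961] rpy [-1.7997e+02 -2.0000e-02  1.0891e+02] -> shift [-0.2254 -0.0603 -0.0039] twist -0.1 t 30.23 w 0.0348 gf 50.2
```

Call:
arm_command(
  rows=[
    [0.03,[-0.225,-0.06,-0.02],0],
    [0.03,[-0.225,-0.06,-0.02],0],
    [0.03,[-0.225,-0.06,-0.02],0],
    [0.03,[-0.225,-0.06,-0.02],0],
    [0.03,[-0.225,-0.06,-0.02],0],
    [0.03,[-0.225,-0.06,-0.02],0],
    [0.03,[-0.225,-0.06,-0.02],0],
  ],
)

```text
time_s: 31.1
tcp_pos: [0.5453, -0.3601, 0.2149]
tool_rot: [-3.14, -0.002, 1.902]
wrist_force: [-0.4, 0.1, -1.8]
grip_width: 0.035
grasp_force: 50.3
```

```bash
python3 - <<'E'
from h import *
w=eyes.get_image("wrist");p=cloud(w); save(w,"w6.png")
s=arm.state()["tcp_pos"]
for z0,z1 in ((.018,.0245),(.0255,.031)): print(np.array(s).round(4),blob(p,s,.03,s[2]+z0,s[2]+z1))
print(blob(p,(.5235,-.3005),.036,.056,.0625),blob(p,(.5235,-.3005),.02,.066,.08))
go(.5235,-.3005,.1,109)
E
```

```text
[ 0.5455 -0.3603  0.2154] (3804, (547.1, -359.0), array([54.1, 36.7]), 42.6, 'circ', array([ 543.9, -355.5]), 'z', np.float64(238.2))
[ 0.5455 -0.3603  0.2154] (2408, (545.7, -360.6), array([58.8, 24.7]), 20.4, 'circ', array([ 543.8, -355.4]), 'z', np.float64(242.6))
(2118, (523.9, -301.4), array([53.2, 53. ]), 18.3, 'circ', array([ 523.8, -301.4]), 'z', np.float64(60.2)) (108, (523.1, -300.5), array([9.5, 9.2]), 19.0, 'circ', array([ 523.3, -300.6]), 'z', np.float64(72.2))
pos [ 0.5455 -0.3603  0.2154] rpy [-1.7995e+02 -9.0000e-02  1.0899e+02] -> shift [ 0.0637 -0.0014  0.1154] twist -0.0 t 31.15 w 0.0348 gf 50.3
```

View pics/w6.png

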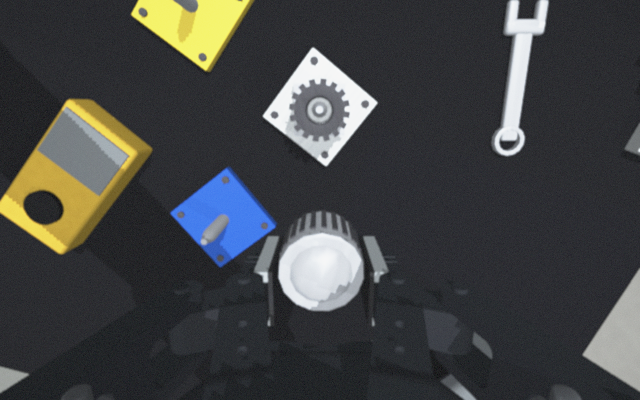

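The sprocket is flat on the spacer (top 60.2 mm, px (320,110)), and the cap is held dome up at (321,270).

```bash
python3 - <<'E'
from h import *
w=eyes.get_image("wrist"); s=arm.state()["tcp_pos"]
print((onplane(w,321,272.5,s[2]+.0235)-s).round(4))
p=cloud(w); m=(np.hypot(*(p[...,:2]-s[:2]).transpose(2,0,1))<.022)&(p[...,2]>s[2]+.0215)&(p[...,2]<s[2]+.0245)
m[:, :280]=0; m[:,363:]=0
q=p[m]; print(len(q),(np.median(q,0)-s).round(4),(cv2.minEnclosingCircle((q[:,:2]*1000).astype(np.float32))))
go(.523,-.3005,.105,109)
E
```

```text
[0.     0.0013 0.0235]
2947 [-0.0009  0.0046  0.023 ] ((547.9671020507812, -359.65557861328125), 19.609590530395508)
pos [ 0.5457 -0.3604  0.2159] rpy [-1.7998e+02 -4.0000e-02  1.0899e+02] -> shift [ 0.0641 -0.0019  0.1109] twist -0.0 t 31.2 w 0.0347 gf 50.3
```

Call:
arm_command(
  rows=[
    [0.03,[0.035,-0.0018,0.02],0],
    [0.03,[0.0635,-0.0018,0.05],0],
    [0.03,[0.0635,-0.0018,0.1],0],
    [0.03,[0.0635,-0.0018,0.111],0],
    [0.03,[0.0635,-0.0018,0.111],0],
    [0.03,[0.0635,-0.0018,0.111],0],
    [0.03,[0.0635,-0.0018,0.125],0],
    [0.03,[0.0635,-0.0018,0.138],0],
    [0.03,[0.0635,-0.0018,0.141],0],
    [0.03,[0.0635,-0.0018,0.141],0],
    [0.03,[0.0635,-0.0018,0.141],0],
  ],
)

```text
time_s: 32.58
tcp_pos: [0.5237, -0.3025, 0.0756]
tool_rot: [3.141, 0.0, 1.901]
wrist_force: [-0.3, 0.2, -1.3]
grip_width: 0.0345
grasp_force: 50.3
```

```bash
python3 -c "
from h import *
go(.5232,-.3012,.0668,109)"
```

```text
pos [ 0.5237 -0.3025  0.0756] rpy [1.7998e+02 3.0000e-02 1.0891e+02] -> shift [ 0.0014 -0.      0.0088] twist -0.1 t 32.58 w 0.0345 gf 50.3
```

Call:
arm_command(
  rows=[
    [0.03,[0.001,0,0.003],0],
    [0.03,[0.001,0,0.006],0],
    [0.03,[0.001,0,0.008],0],
    [0.03,[0.001,0,0.009],0],
    [0.03,[0.001,0,0.009],0],
  ],
)

```text
time_s: 33.2
tcp_pos: [0.5231, -0.3014, 0.0668]
tool_rot: [-3.141, 0.0, 1.901]
wrist_force: [-3.1, 1.9, 2.6]
grip_width: 0.0344
grasp_force: 50.7
```

Call:
arm_command(
  rows=[
    [0.05,[0,0,0],0],
    [0.085,[0,0,0],0],
    [0.085,[0,0,0],0],
    [0.085,[0,0,0],0],
    [0.085,[0,0,0],0],
    [0.085,[0,0,-0.04],0],
    [0.085,[0,0,-0.09],0],
    [0.085,[0,0,-0.13],0],
    [0.085,[0,0,-0.13],0],
  ],
)

```text
time_s: 34.33
tcp_pos: [0.5252, -0.3029, 0.2017]
tool_rot: [3.136, 0.008, 1.901]
wrist_force: [-0.2, -0.4, 0.1]
grip_width: 0.0851
grasp_force: 0.0
```

Call:
arm_command(
  rows=[
    [0.085,[-0.065,0,0],0],
    [0.085,[-0.065,0,0],0],
    [0.085,[-0.065,0,0],0],
    [0.085,[-0.065,0,0],0],
  ],
)

```text
time_s: 34.83
tcp_pos: [0.5439, -0.3619, 0.1959]
tool_rot: [-3.141, -0.001, 1.901]
wrist_force: [-0.1, -0.1, 0.4]
grip_width: 0.0849
grasp_force: 0.0
```

```bash
python3 - <<'E'
from h import *
w=eyes.get_image("wrist");p=cloud(w); save(w,"w7.png")
for z in ((.0565,.0625),(.085,.1)): print(blob(p,(.5235,-.3005),.036,*z))
print(arm.state()["wrist_force"],arm.state()["time_s"])
E
```

```text
(1114, (523.6, -301.4), array([53.3, 53.2]), 89.8, 'circ', array([ 523.6, -301.4]), 'z', np.float64(60.2))
(1859, (523.6, -301.7), array([35.3, 34.8]), 9.9, 'circ', array([ 523.8, -301.9]), 'z', np.float64(91.1))
[-0.33370832  0.24740107  0.66598407] 34.875
```

View pics/w7.png

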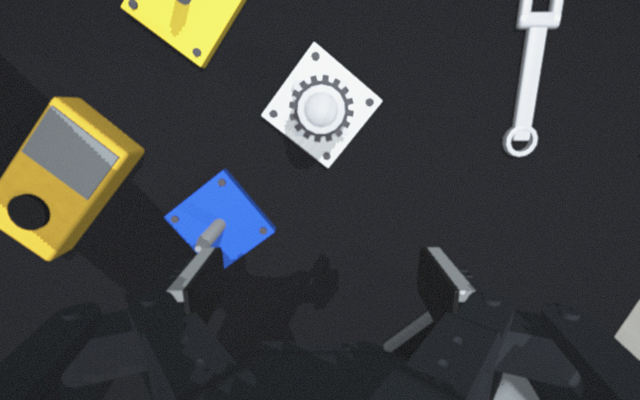

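The full stack stands centred on the arbor at px (321,108), cap top at about 91 mm, and the gripper is clear.

```bash
python3 -c "
from h import *
print(ticket.hand_in())"
```

```text
the job is handed in; nothing more can be done
None
```

The plate, spacer ring, sprocket and cap are stacked on the square-footed arbor, within about 2 mm of its axis in the last picture; the job is handed in (at about 35 s of the 109 s), but no verdict came back.

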